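Find the crate with the potter's seal

TASK

Without gripping or lifting anything, first push both crates over towards the robot so that each lies on its side on the ware board and shows its underside. Then push the one with the seal stamped underneath, still on its side, towards the robot until its lid end is on the dark dispatch line. Leave the other crate lying on the board short of the line, and do not disturb the pots beside the board.

Things in the scene. Friction and masses are not known exactly. Their poses are not given: they have to be found in the camera images.
- board: plywood ware board fixed on the bench, 12 mm thick, 460 mm along its y. Origin: on the bench surface (z = 0), mid-way along the board's far edge; its x points away from the robot, and the board reaches 250 mm from the origin along -x. A crate tipping over it turns about the top of this far edge, and its pushed far face rises as it turns, so a finger should rise with it or it may jam
- line (a point): centre of the dispatch line: a flat dark strip on the board's top, 40 mm wide, along the board's full length parallel to its y; its centre line is 200 mm from the board's far edge
- crate_a: one of two crates alike from above: a closed wooden crate 90 mm along its x, 110 along y, 150 high (z), about 0.5 kg. Origin: centre of the underside; z points to the lid. It stands on the bench 5 to 10 mm beyond the board's far edge; pushed towards the robot high on its far face, it catches on that edge and topples flat onto the board, lid end to the robot
- crate_b: the other crate, the same but for the seal: a closed wooden crate 90 mm along its x, 110 along y, 150 high (z), about 0.5 kg. Origin: centre of the underside; z points to the lid. It stands on the bench 5 to 10 mm beyond the board's far edge; pushed towards the robot high on its far face, it catches on that edge and topples flat onto the board, lid end to the robot
- lid_a (a point): centre of the outside of crate_a's lid
- lid_b (a point): centre of the outside of crate_b's lid
- stamp (a point): centre of the stamped seal, a dark ring 63 mm across with a cross in it, flat on the underside of one of the two crates, at the centre of that underside; the other crate's underside is blank. It is seen only when the crate is tipped
- bowl: dark bowl, 90 mm across, 40 mm high, to stay where it is; origin at the centre of its foot
- cup: white cup, 68 mm across, 70 mm high, to stay where it is; origin at the centre of its foot
- vase: small terracotta vase, 64 mm across, 85 mm high, to stay where it is; origin at the centre of its foot
There are look-alikes about, which are no part of the job. Leave any orange look-alike of the crate_b alone.

How it is judged:
By the outcome, as a careful person would: the job done as asked, in the order asked, and still so for the second after the job is handed in, with the robot touching nothing.
It also fails if it takes over 61 s, if anything falls off the work surface, if the arm or the gripper's body presses on something with over 40 N, if the wrist force passes 120 N, or if a joint passes its speed limit or range.

ROBOT

A 6-joint arm with a two-finger parallel gripper is mounted at the origin on the work surface. World frame = base frame: x ahead of the robot, y to its left, z up, the work surface at z = 0. Lengths are in m, angles in degrees, forces in N, time in s.
With the tool pointing down it reaches from about 0.4 to 0.825 m from the base axis. Payload 7 kg.
Tool frame: the origin (TCP) lies midway between the tips of the shut fingers; the grasp point (between the pads) lies 19 mm behind it; z points along the fingers, y is the line along which they close (so a half turn about z gives the same grasp; the last joint's range is limited). The gripper opens to 88 mm and grips with 3 to 60 N. Pads are 19 mm wide; open, the fingers measure 130 mm over their backs; the gripper's body (78 mm by 193 mm) begins 47 mm behind the grasp point.
Start: joints at [-48.123, 20.546, 0.682, 0, -70.136, -16.507], TCP at [0.289, -0.61, 0.227] pointing down, gripper open.
Joint ranges: [-176.03, 176.03], [-82.01, 121.73], [-58.28, 71.71], [-173.87, 95.51], [-174.79, -0.11], [-173.66, 173.66]. Speed limits (degrees/s): [136.94, 136.94, 172.46, 180, 180, 180].

INTERFACE

Orientations are given as [roll, pitch, yaw] about the fixed x, y, z axes, in that order (R = Rz(yaw) Ry(pitch) Rx(roll)).
In Python, from plant import telemetry, viewer, workorder gives the robot as it stands. The module is installed in compiled form; this text tells all that it offers.
- The arm moves only by the tool carry_out, never from a script. Its argument "rows" is a list of rows, each a list of 6 numbers: the shift along the tool's x, y, z in m, then the turn, a rotation vector about the tool's x, y, z in rad. In form: [[tx, ty, tz, ax, ay, az], ...]. A call has 1 to 8 rows; each row is the pose to reach, as a shift and turn from the pose commanded when the call began, along the tool's axes at that moment; what a row does not reach only later rows make up. A row lasts 1/8 s, in which the tool goes at most 62.5 mm and 10.7 degrees, less where a joint would pass 70% of its speed; a pose out of reach is approached as far as the arm can. A call with a gripper value outside its range is refused whole. "grip" is the gripper's target within -1 to 1 (fully open at 1, half-way at 0, shut at -1), set as the call begins (left out, the last holds). The fingers move at their own pace and stop on an object; the grip force is fixed at half the most. Time passes only in rows, so rows that repeat a pose let the fingers close. It gives the time, the measured TCP pose, the force, the opening and the grip force at its end, in the units of the state.
- telemetry.get_obs(): the state, without advancing time (a new reading comes with each control period).
- viewer.snapshot(name): name is "scene" or "side" or "wrist"; returns the picture (384x512x3 uint8, red, green, blue); there is no depth.
- viewer.camera_info(name): a dict with "intrinsics" (3x3 intrinsics, pixels), "extrinsics" (4x4, takes a point from camera to world coordinates); the wrist camera has in their place "tool_from_camera" (4x4, takes a point from camera to tool coordinates, whose origin is the TCP and whose axes are the flange's). Camera axes: x right, y down, z forward; pixel columns grow to the right and rows downward; lengths in m; the calibration is good to about 2 mm. A picture is of the moment at which its call begins: read the wrist's pose just before it. camera_info takes no time and is no camera call.
- workorder.close_job(): hands the job in; it is judged then, once.
The state is a dict: "clock": time; "joint_pos": joint angles; "qvel": joint speeds; "tau": joint torques, N m; "tool_pos": TCP position; "orientation": TCP orientation; "force": force on the tool from outside, world axes, zero at the start; "moment": the same for the moment, N m; "opening": finger opening in m; "gripper_force": force on a finger pad.
Only numpy, scipy, OpenCV 4.12 (cv2) and the standard library are available. Lean on these libraries where they do the work, as an engineer would, in place of code of your own. Each camera call takes 0.05 s, during which the arm holds its last target. There are 200 camera calls.

## Working session

There is one attempt and no reset: what is moved stays moved. The work goes in short steps, Python scripts to look and compute and a tool call to move; the robot and the scene stay as the last step left them, time stands still between calls to the robot, and variables do not carry over. Pictures are saved under pics/ and viewed, at most 10 in all, crops included, and the job is handed in when it is done.

Besides the shell and the picture viewer there is one more tool, called as name(argument=value, ...) on one line, values as JSON. carry_out: Moves the arm, as the interface text tells. Its arguments: {"type":"object","properties":{"rows":{"type":"array"},"grip":{"type":"number"}},"required":["rows"]}

```bash
mkdir -p pics
python3 - <<'E'
from plant import telemetry, viewer
import cv2, numpy as np
np.set_printoptions(precision=4,suppress=True)
o=telemetry.get_obs(); print(o)
a=[]
for n in("scene","side"):
    im=viewer.snapshot(n); cv2.imwrite(f"pics/{n}0.png",im[:,:,::-1]); a.append(im)
    c=viewer.camera_info(n); print(n,c)
E
```

```text
{'clock': 0.0, 'joint_pos': array([-48.1217,  20.5888,   0.6335,  -0.021 , -70.135 , -16.5069]), 'qvel': array([ 0.0266,  0.0311, -0.0206, -0.0308,  0.0002, -0.0546]), 'tau': array([  0.0009, -58.2719,  29.3068,   6.9977,   0.0068,  -0.0002]), 'tool_pos': array([ 0.289 , -0.6095,  0.2256]), 'orientation': array([ 179.9078,   -0.0067, -154.6357]), 'force': array([-0.7184,  0.3874, -0.4257]), 'moment': array([ 0.0362, -0.0172,  0.0016]), 'gripper_force': 0.0, 'opening': 0.08759192870656504}
scene {'intrinsics': array([[376.0012,   0.    , 259.6399],
       [  0.    , 376.0012, 186.4794],
       [  0.    ,   0.    ,   1.    ]]), 'extrinsics': array([[ 0.0119,  0.9449, -0.3271,  0.9219],
       [ 0.9999, -0.008 ,  0.0132,  0.0874],
       [ 0.0099, -0.3272, -0.9449,  1.0886],
       [ 0.    ,  0.    ,  0.    ,  1.    ]])}
side {'intrinsics': array([[408.1235,   0.    , 256.8457],
       [  0.    , 408.1235, 195.0291],
       [  0.    ,   0.    ,   1.    ]]), 'extrinsics': array([[-0.8357, -0.3235,  0.4439,  0.0449],
       [-0.5489,  0.5229, -0.6522,  0.9201],
       [-0.0211, -0.7886, -0.6145,  0.8555],
       [ 0.    ,  0.    ,  0.    ,  1.    ]])}
```

View pics/scene0.png

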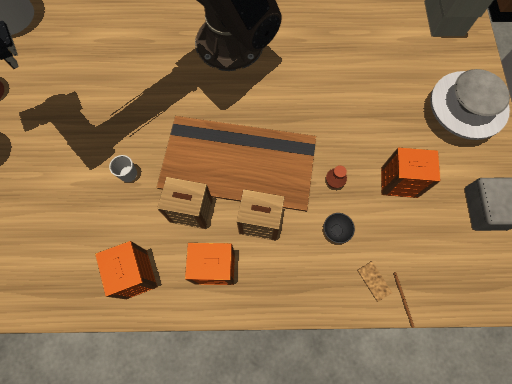

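View pics/side0.png

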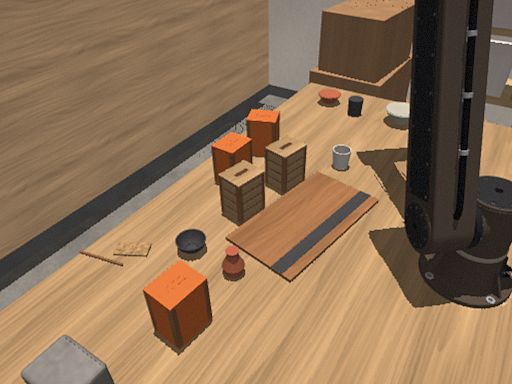

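The scene picture shows the board (corners about (175,117), (316,136), (308,210), (158,188)). The wooden crates' lids are at about (187,191) and (262,202), with orange look-alikes behind at (125,270) and (210,262). I'll enlarge it.

Run:
```python
import cv2
im=cv2.imread("pics/scene0.png")[105:305,90:356]
cv2.imwrite("pics/crop0.png",cv2.resize(im,None,fx=3,fy=3,interpolation=cv2.INTER_CUBIC))
```

```text
(no output)
```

View pics/crop0.png

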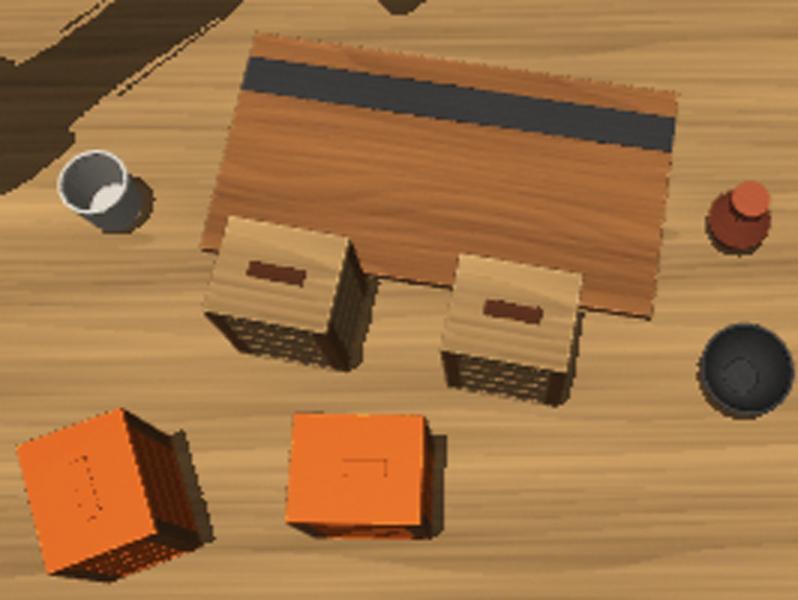

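The crop shows the left lid corners at (230,217), (350,238), (328,332), (205,311), and the right lid corners at (459,254), (582,274), (577,372), (443,350). The nearest orange crate's top is at (294..427, 412..526).

```bash
cat > h.py <<'E'
import numpy as np
from plant import telemetry, viewer
from scipy.spatial.transform import Rotation as R
np.set_printoptions(precision=4,suppress=True)
def w(p,z,cam="scene",crop=None):
    p=np.atleast_2d(np.array(p,float))
    if crop: p=(p+.5)/crop[2]-.5+np.array(crop[:2])
    c=viewer.camera_info(cam);K=c["intrinsics"];E=c["extrinsics"]
    d=(E[:3,:3]@np.linalg.inv(K)@np.c_[p,np.ones(len(p))].T).T
    return E[:3,3]+d*((z-E[2,3])/d[:,2])[:,None]
E
python3 - <<'E'
from h import *
C=(90,105,3)
B=w([(255,33),(677,93),(653,319),(203,250)],.012,crop=C);print("board nl nr fr fl\n",B[:,:2])
n=np.linalg.norm
print("sizes",n(B[0]-B[1]),n(B[2]-B[3]),n(B[0]-B[3]),n(B[1]-B[2]))
ey=B[2]-B[3]+B[1]-B[0]; yaw=np.arctan2(-ey[0],ey[1]); print("board yaw",np.degrees(yaw))
ex=np.array([np.cos(yaw),np.sin(yaw),0]);ey=np.array([-np.sin(yaw),np.cos(yaw),0]);O=(B[2]+B[3])/2
print("O",O)
f=lambda P:np.c_[(P-O)@ex,(P-O)@ey]
print("line",f(w([(248,57),(243,90),(676,118),(672,151)],.012,crop=C)))
for nm,p,z in [("L",[(230,217),(350,238),(328,332),(205,311)],.15),("R",[(459,254),(582,274),(567,372),(443,350)],.15),("orL",[(18,447),(122,409),(157,530),(50,573)],.15),("orR",[(294,412),(427,415),(423,526),(287,522)],.15),("vase",[(740,200)],.05),("bowl",[(747,370)],.04),("cup",[(93,182)],.07)]:
    P=w(p,z,crop=C); print(nm,"center",P.mean(0)[:2]); print(P[:,:2]); print("boardframe",f(P))
    if len(P)==4: print(n(P[0]-P[1]),n(P[1]-P[2]), np.degrees(np.arctan2(*(P[1]-P[0])[:2]*[-1,1])))
E
```

```text
board nl nr fr fl
 [[ 0.3045 -0.1694]
 [ 0.3795  0.2819]
 [ 0.6274  0.2431]
 [ 0.5514 -0.2063]]
sizes 0.4574697484462443 0.45577092519759316 0.2496238343327801 0.25093088455317747
board yaw -9.51127625575179
O [0.5894 0.0184 0.012 ]
line [[-0.2204 -0.2331]
 [-0.1812 -0.2293]
 [-0.2213  0.2272]
 [-0.1829  0.2271]]
L center [ 0.6214 -0.1016]
[[ 0.5682 -0.1472]
 [ 0.5888 -0.0403]
 [ 0.6741 -0.0562]
 [ 0.6545 -0.1627]]
boardframe [[ 0.0064 -0.1668]
 [ 0.0091 -0.058 ]
 [ 0.0958 -0.0596]
 [ 0.0941 -0.1678]]
0.10883211443407888 0.08672833334556755 -10.931979873278024
R center [0.6576 0.1022]
[[0.6045 0.0557]
 [0.6239 0.1632]
 [0.711  0.1476]
 [0.6908 0.0424]]
boardframe [[0.0088 0.0393]
 [0.0101 0.1485]
 [0.0985 0.1475]
 [0.0961 0.0404]]
0.10918631128552152 0.08845006196073989 -10.21578074197527
orL center [ 0.8041 -0.2475]
[[ 0.7697 -0.3078]
 [ 0.7389 -0.2254]
 [ 0.8377 -0.1873]
 [ 0.8702 -0.2694]]
boardframe [[ 0.2317 -0.2919]
 [ 0.1877 -0.2157]
 [ 0.2789 -0.1619]
 [ 0.3244 -0.2374]]
0.08798711454005965 0.10590682159980594 20.487892563436546
orR center [ 0.7897 -0.027 ]
[[ 0.7428 -0.0818]
 [ 0.7465  0.0294]
 [ 0.8369  0.0273]
 [ 0.8326 -0.0829]]
boardframe [[ 0.1679 -0.0734]
 [ 0.1531  0.0368]
 [ 0.2426  0.0496]
 [ 0.2565 -0.0597]]
0.11122825671837294 0.090474126659049 -1.8776197206572791
vase center [0.5167 0.3304]
[[0.5167 0.3304]]
boardframe [[-0.1233  0.2957]]
bowl center [0.686  0.3257]
[[0.686  0.3257]]
boardframe [[0.0445 0.3191]]
cup center [ 0.5007 -0.3023]
[[ 0.5007 -0.3023]]
boardframe [[-0.0345 -0.331 ]]
```

carry_out(rows=[[-0.052, 0.0246, -0.003, 0, 0, 0.077], [-0.104, 0.0492, -0.006, 0, 0, 0.154], [-0.156, 0.0738, -0.009, 0, 0, 0.232], [-0.208, 0.0984, -0.012, 0, 0, 0.309], [-0.26, 0.123, -0.015, 0, 0, 0.386], [-0.312, 0.1476, -0.018, 0, 0, 0.463], [-0.364, 0.1722, -0.02, 0, 0, 0.541], [-0.416, 0.1968, -0.02, 0, 0, 0.618]], grip=-0.1)

```text
clock: 1.1
tool_pos: [0.5817, -0.2521, 0.2466]
orientation: [180.0, -0.0, 169.8]
force: [0.2, 0.3, 0.6]
opening: 0.0395
gripper_force: 0.0
```

```bash
cat >> h.py <<'E'
Y=np.radians(-9.5);O=np.array([.5894,.0184,0])
EX=np.array([np.cos(Y),np.sin(Y),0]);EY=np.array([-np.sin(Y),np.cos(Y),0])
def st():
    o=telemetry.get_obs();p=o["tool_pos"];r=R.from_euler("xyz",o["orientation"],degrees=True).as_matrix()
    print("t",round(o["clock"],2),"pos",p,"rpy",o["orientation"],"board",(p-O)@EX,(p-O)@EY,"F",o["force"],"open",o["opening"])
    return p,r
def to(bx,by,z):
    p,r=st();d=O+bx*EX+by*EY+np.array([0,0,z])-p
    print("tool shift",r.T@d)
E
python3 -c "
from h import *
to(.128,-.113,.25)"
```

```text
t 1.1 pos [ 0.5817 -0.2521  0.2466] rpy [179.9961  -0.0022 169.8264] board 0.03702262012636976 -0.26803595367746036 F [0.2226 0.2622 0.6328] open 0.039497873511053584
tool shift [-0.0891  0.1561 -0.0034]
```

carry_out(rows=[[-0.022, 0.039, 0, 0, 0, 0], [-0.045, 0.078, 0, 0, 0, 0], [-0.067, 0.117, 0, 0, 0, 0], [-0.089, 0.156, 0, 0, 0, 0], [-0.089, 0.156, 0.02, 0, 0, 0], [-0.089, 0.156, 0.06, 0, 0, 0], [-0.089, 0.156, 0.1, 0, 0, 0], [-0.089, 0.156, 0.127, 0, 0, 0]])

```text
clock: 2.1
tool_pos: [0.6944, -0.1156, 0.1168]
orientation: [-180.0, -0.2, 170.0]
force: [0.3, 0.5, 1.4]
opening: 0.0394
gripper_force: 0.0
```

```bash
python3 -c "
from h import *
import cv2
to(.128,-.113,.12)
im=viewer.snapshot('side')[110:270,170:400,::-1]
cv2.imwrite('pics/s1.png',cv2.resize(im,None,fx=3,fy=3,interpolation=cv2.INTER_CUBIC))"
```

```text
t 2.1 pos [ 0.6944 -0.1156  0.1168] rpy [-179.9774   -0.1686  169.9551] board 0.1256742882678134 -0.11480443001511452 F [0.3087 0.4839 1.3553] open 0.039406065313148934
tool shift [-0.0023  0.0018 -0.0032]
```

View pics/s1.png

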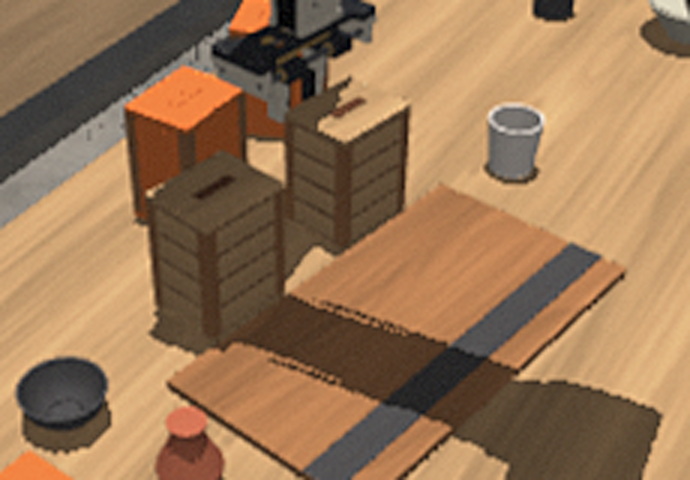

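The fingers are down behind the left crate (around (300,85)), clear of the orange one. Pushing with a rise.

carry_out(rows=[[0.014, 0, 0, 0, 0, 0], [0.024, 0, 0, 0, 0, 0], [0.033, 0, -0.004, 0, 0, 0], [0.042, 0, -0.011, 0, 0, 0], [0.051, 0, -0.017, 0, 0, 0], [0.06, 0, -0.021, 0, 0, 0], [0.069, 0, -0.025, 0, 0, 0], [0.078, 0, -0.028, 0, 0, 0]])

```text
clock: 3.15
tool_pos: [0.6179, -0.1021, 0.1476]
orientation: [-180.0, -0.0, 170.0]
force: [1.2, -0.5, 0.3]
opening: 0.0392
gripper_force: 0.2
```

carry_out(rows=[[0.009, 0, -0.003, 0, 0, 0], [0.018, 0, -0.005, 0, 0, 0], [0.027, 0, -0.006, 0, 0, 0], [0.036, 0, -0.007, 0, 0, 0], [0.044, 0, -0.007, 0, 0, 0], [0.052, 0, -0.007, 0, 0, 0], [0.06, 0, -0.007, 0, 0, 0], [0.06, 0, -0.01, 0, 0, 0]])

```text
clock: 4.15
tool_pos: [0.559, -0.0916, 0.1576]
orientation: [-180.0, -0.0, 170.0]
force: [0.5, 0.4, 0.8]
opening: 0.0394
gripper_force: 0.0
```

```bash
python3 -c "
from h import *
import cv2
to(.126,.094,.25)
im=viewer.snapshot('scene')[105:305,90:356,::-1]
im2=viewer.snapshot('side')[110:270,170:400,::-1]
cv2.imwrite('pics/s2.png',np.hstack([cv2.resize(im,(399,300)),cv2.resize(im2,(401,300))]))"
```

```text
t 4.15 pos [ 0.559  -0.0916  0.1576] rpy [-179.9972   -0.0232  169.9683] board -0.011789592332626189 -0.11350908266957771 F [0.4531 0.3725 0.8289] open 0.03940616814511175
tool shift [-0.1358  0.2088 -0.0925]
```

View pics/s2.png

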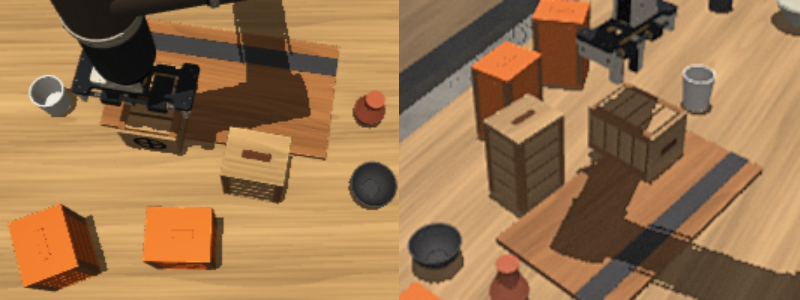

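The left crate lies on the board with the ring and cross visible on its underside at (150,143), so crate L carries the seal. Next is the right crate.

carry_out(rows=[[0, 0, -0.045, 0, 0, 0], [-0.01, 0.01, -0.092, 0, 0, 0], [-0.035, 0.05, -0.092, 0, 0, 0], [-0.065, 0.095, -0.092, 0, 0, 0], [-0.095, 0.14, -0.092, 0, 0, 0], [-0.12, 0.18, -0.092, 0, 0, 0], [-0.138, 0.209, -0.092, 0, 0, 0], [-0.138, 0.209, -0.092, 0, 0, 0]])

```text
clock: 5.25
tool_pos: [0.7331, 0.092, 0.2476]
orientation: [-180.0, -0.1, 170.1]
force: [-1.3, -0.2, 0.2]
opening: 0.0395
gripper_force: 0.0
```

carry_out(rows=[[0, 0, 0.02, 0, 0, 0], [0, 0, 0.06, 0, 0, 0], [0, 0, 0.1, 0, 0, 0], [0, 0, 0.13, 0, 0, 0], [0, 0, 0.13, 0, 0, 0]])

```text
clock: 5.88
tool_pos: [0.7301, 0.0889, 0.1169]
orientation: [-179.9, -0.3, 169.9]
force: [0.8, -0.9, 0.5]
opening: 0.0394
gripper_force: 0.0
```

```bash
python3 -c "
from h import *
to(.126,.094,.118)"
```

```text
t 5.88 pos [0.7301 0.0889 0.1169] rpy [-179.863    -0.2648  169.9126] board 0.12716828299603525 0.09271986098542113 F [ 0.8155 -0.9114  0.5223] open 0.039392506342980534
tool shift [ 0.0012  0.0013 -0.0011]
```

carry_out(rows=[[0.014, 0, 0, 0, 0, 0], [0.025, 0, 0, 0, 0, 0], [0.034, 0, -0.004, 0, 0, 0], [0.043, 0, -0.011, 0, 0, 0], [0.052, 0, -0.017, 0, 0, 0], [0.061, 0, -0.021, 0, 0, 0], [0.07, 0, -0.025, 0, 0, 0], [0.079, 0, -0.028, 0, 0, 0]])

```text
clock: 6.88
tool_pos: [0.6535, 0.1039, 0.1477]
orientation: [-180.0, -0.0, 170.0]
force: [0.5, 0.0, 0.1]
opening: 0.0394
gripper_force: 0.1
```

carry_out(rows=[[0.009, 0, -0.003, 0, 0, 0], [0.018, 0, -0.005, 0, 0, 0], [0.027, 0, -0.006, 0, 0, 0], [0.036, 0, -0.007, 0, 0, 0], [0.044, 0, -0.007, 0, 0, 0], [0.052, 0, -0.007, 0, 0, 0], [0.06, 0, -0.007, 0, 0, 0], [0.06, 0, -0.02, 0, 0, 0]])

```text
clock: 7.88
tool_pos: [0.594, 0.1141, 0.1672]
orientation: [-179.9, -0.1, 170.0]
force: [0.4, -0.1, 0.2]
opening: 0.0391
gripper_force: 0.0
```

carry_out(rows=[[0, 0, -0.045, 0, 0, 0], [-0.04, 0, -0.08, 0, 0, 0], [-0.08, 0, -0.08, 0, 0, 0], [-0.11, 0, -0.08, 0, 0, 0], [-0.11, 0, -0.08, 0, 0, 0]])

```text
clock: 8.5
tool_pos: [0.705, 0.0944, 0.247]
orientation: [-180.0, -0.0, 169.9]
force: [-1.2, 0.7, -0.6]
opening: 0.0396
gripper_force: 0.0
```

```bash
python3 -c "
from h import *
import cv2
st()
im=viewer.snapshot('scene')[105:305,90:356,::-1]
im2=viewer.snapshot('side')[110:270,170:400,::-1]
cv2.imwrite('pics/s3.png',np.vstack([cv2.resize(im,(532,400)),cv2.resize(im2,(532,200))])[:600]);cv2.imwrite('pics/s3a.png',cv2.resize(im,None,fx=3,fy=3,interpolation=cv2.INTER_CUBIC))"
```

```text
t 8.5 pos [0.705  0.0944 0.247 ] rpy [-179.9609   -0.0258  169.8846] board 0.10142927760828473 0.09403756943111438 F [-1.2005  0.6683 -0.5564] open 0.03961758939784911
```

View pics/s3a.png

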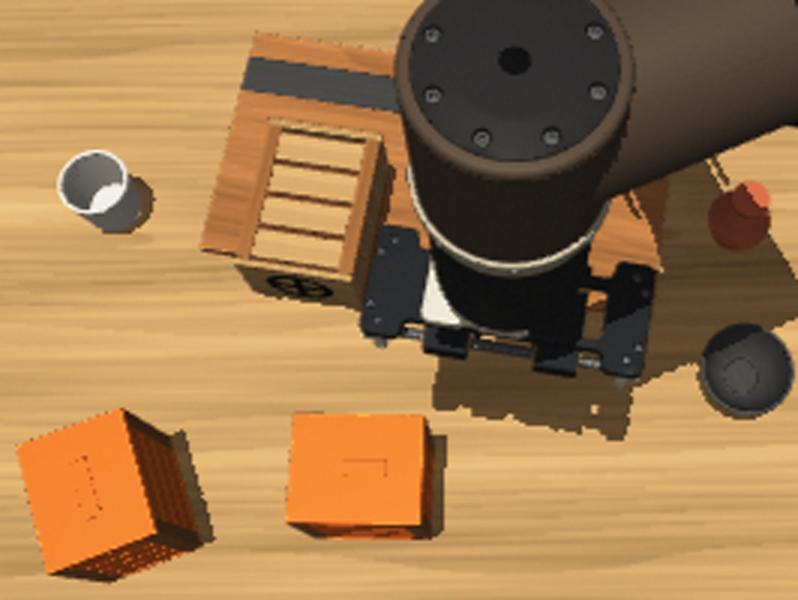

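Crate L lies flat: its top corners are at about (270,119), (385,140), (353,277), (237,261), with the stamp at (300,287). The arm hides the right crate.

```bash
python3 -c "
from h import *
P=w([(270,119),(385,140),(353,277),(237,261)],.102,crop=(90,105,3));P[:,2]=0
print(np.c_[(P-O)@EX,(P-O)@EY])
s=w([(300,287)],.057,crop=(90,105,3));print('stamp',(s-O)@EX,(s-O)@EY)
to(.06,-.112,.2)"
```

```text
[[-0.1135 -0.1672]
 [-0.1092 -0.0541]
 [ 0.0301 -0.057 ]
 [ 0.0317 -0.1652]]
stamp [0.0348] [-0.1131]
t 8.6 pos [0.7034 0.0949 0.2476] rpy [-179.986    -0.017   169.9314] board 0.09980668346867219 0.09425399659557132 F [ 0.3795 -0.1502  0.2462] open 0.039202400765029545
tool shift [ 0.0377 -0.2066  0.0477]
```

carry_out(rows=[[0.0, -0.04, 0, 0, 0, 0], [0.008, -0.09, 0, 0, 0, 0], [0.015, -0.14, 0, 0, 0, 0], [0.022, -0.18, 0, 0, 0, 0], [0.027, -0.207, 0, 0, 0, 0], [0.027, -0.207, 0.04, 0, 0, 0], [0.027, -0.207, 0.09, 0, 0, 0], [0.027, -0.207, 0.09, 0, 0, 0]])

```text
clock: 9.6
tool_pos: [0.6377, -0.1037, 0.1548]
orientation: [-179.9, -0.4, 170.0]
force: [-0.7, -0.6, 0.4]
opening: 0.0396
gripper_force: 0.0
```

```bash
python3 -c "
from h import *
import cv2
to(.072,-.112,.055)
im=viewer.snapshot('scene')[105:305,90:356,::-1]
cv2.imwrite('pics/s4.png',cv2.resize(im,None,fx=3,fy=3,interpolation=cv2.INTER_CUBIC))"
```

```text
t 9.6 pos [ 0.6377 -0.1037  0.1548] rpy [-179.9278   -0.3716  169.9586] board 0.06778696705538656 -0.11250325553663927 F [-0.7028 -0.6191  0.3783] open 0.039570662907324694
tool shift [-0.0049  0.0007  0.0998]
```

View pics/s4.png

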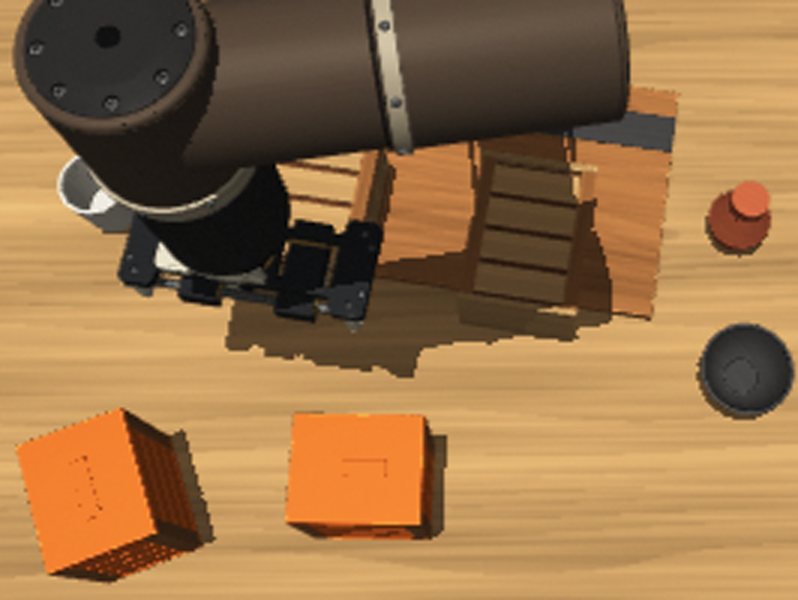

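The right crate lies flat with a blank (shadowed) underside at about (525,315). Now I'll descend and push the stamped one.

carry_out(rows=[[-0.006, 0, 0.02, 0, 0, 0], [-0.006, 0, 0.05, 0, 0, 0], [-0.006, 0, 0.08, 0, 0, 0], [-0.006, 0, 0.1, 0, 0, 0], [-0.006, 0, 0.1, 0, 0, 0], [0.006, 0, 0.1, 0, 0, 0], [0.016, 0, 0.1, 0, 0, 0], [0.024, 0, 0.1, 0, 0, 0]])

```text
clock: 10.65
tool_pos: [0.6167, -0.0996, 0.0587]
orientation: [180.0, 0.1, 170.0]
force: [-0.2, -1.2, -0.6]
opening: 0.0395
gripper_force: 0.0
```

carry_out(rows=[[0.009, 0, 0, 0, 0, 0], [0.018, 0, 0, 0, 0, 0], [0.027, 0, 0, 0, 0, 0], [0.036, 0, 0, 0, 0, 0], [0.044, 0, 0, 0, 0, 0], [0.052, 0, 0, 0, 0, 0], [0.06, 0, 0, 0, 0, 0], [0.066, 0, 0, 0, 0, 0]])

```text
clock: 11.65
tool_pos: [0.5534, -0.0881, 0.0586]
orientation: [180.0, 0.2, 170.0]
force: [5.6, -1.4, 3.7]
opening: 0.0399
gripper_force: 2.8
```

```bash
python3 -c "
from h import *
import cv2
st()
im=viewer.snapshot('side')[110:270,170:400,::-1]
cv2.imwrite('pics/s5.png',cv2.resize(im,None,fx=3,fy=3,interpolation=cv2.INTER_CUBIC))"
```

```text
t 11.65 pos [ 0.5534 -0.0881  0.0586] rpy [179.9684   0.1882 170.0013] board -0.01794746886100388 -0.11102180586015549 F [ 5.6231 -1.3608  3.6906] open 0.039854586437872486
```

View pics/s5.png

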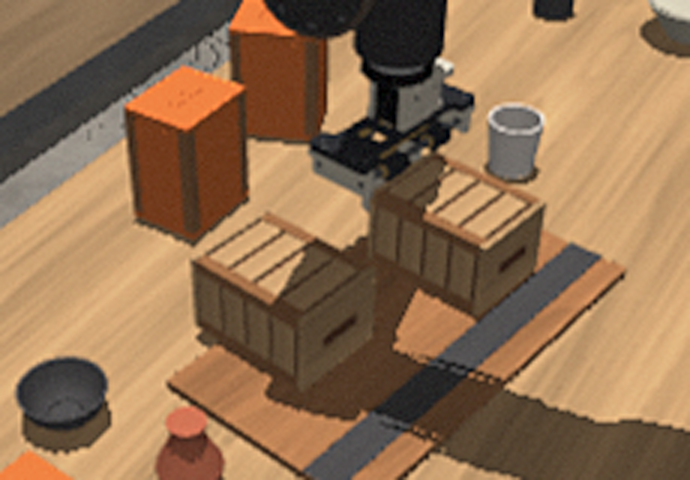

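The stamped crate is nearing the line. Its lid's lower edge runs from about (478,316) to (540,258), and its upper edge from (480,248) to (547,206).

```bash
python3 -c "
from h import *
C=(170,110,3)
for p,z in (([(478,316),(540,258)],.012),([(480,248),(547,206)],.102),([(305,475),(572,245),(395,402),(462,340)],.012)):
    P=w(p,z,'side',C);P[:,2]=0;print(np.c_[(P-O)@EX,(P-O)@EY])
"
```

```text
[[-0.1774 -0.0577]
 [-0.1721 -0.1843]]
[[-0.173  -0.0538]
 [-0.1841 -0.1595]]
[[-0.1873  0.2291]
 [-0.186  -0.2281]
 [-0.1908  0.1006]
 [-0.1868 -0.0158]]
```

carry_out(rows=[[0.007, 0, 0, 0, 0, 0], [0.014, 0, 0, 0, 0, 0], [0.02, 0, 0, 0, 0, 0], [0.026, 0, 0, 0, 0, 0], [0.026, 0, 0, 0, 0, 0]])

```text
clock: 12.32
tool_pos: [0.5268, -0.0836, 0.058]
orientation: [180.0, 0.1, 170.0]
force: [2.6, -0.4, 2.9]
opening: 0.0391
gripper_force: 1.8
```

carry_out(rows=[[-0.02, 0, 0, 0, 0, 0], [-0.06, 0, 0, 0, 0, 0], [-0.1, 0, 0, 0, 0, 0], [-0.1, 0, -0.06, 0, 0, 0], [-0.1, 0, -0.12, 0, 0, 0], [-0.1, 0, -0.18, 0, 0, 0], [-0.1, -0.05, -0.2, 0, 0, 0], [-0.1, -0.1, -0.2, 0, 0, 0]])

```text
clock: 13.32
tool_pos: [0.607, -0.2, 0.2589]
orientation: [180.0, 0.0, 170.0]
force: [-1.1, 1.2, -0.7]
opening: 0.0392
gripper_force: 0.0
```

carry_out(rows=[[0, -0.05, 0, 0, 0, 0], [0, -0.1, 0, 0, 0, 0], [0, -0.15, 0, 0, 0, 0], [0.04, -0.2, 0, 0, 0, 0], [0.08, -0.24, 0, 0, 0, 0], [0.12, -0.28, 0, 0, 0, 0], [0.16, -0.3, 0, 0, 0, 0], [0.16, -0.3, 0, 0, 0, 0]])

```text
clock: 14.32
tool_pos: [0.3938, -0.4671, 0.2566]
orientation: [179.9, -0.2, 169.8]
force: [0.3, 0.7, 0.2]
opening: 0.0396
gripper_force: 0.0
```

```bash
python3 -c "
from h import *
import cv2
st()
im=viewer.snapshot('scene')[105:305,90:356,::-1]
cv2.imwrite('pics/s6.png',cv2.resize(im,None,fx=3,fy=3,interpolation=cv2.INTER_CUBIC))"
```

```text
t 14.32 pos [ 0.3938 -0.4671  0.2566] rpy [179.8692  -0.1838 169.7537] board -0.11274251008425665 -0.5110935116640799 F [0.2803 0.7012 0.153 ] open 0.03960266615477051
```

View pics/s6.png

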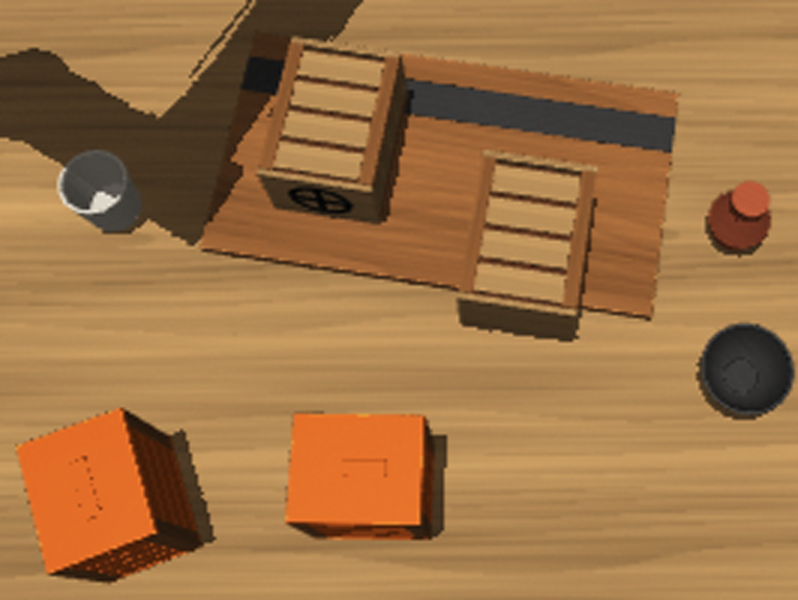

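The stamped crate's top has corners at (293,38), (405,57), (374,190), (260,172), with the stamp at (321,200). The other crate is blank and lies well short of the line. Checking the lid position.

```bash
python3 -c "
from h import *
C=(90,105,3)
for p,z in (([(293,38),(405,57),(374,190),(260,172)],.102),([(321,200)],.057),([(487,150),(595,168),(577,307),(459,292)],.102)):
    P=w(p,z,crop=C);P[:,2]=0;print(np.c_[(P-O)@EX,(P-O)@EY])
"
```

```text
[[-0.2031 -0.1644]
 [-0.1999 -0.0515]
 [-0.0571 -0.0545]
 [-0.0582 -0.1643]]
[[-0.0556 -0.1118]]
[[-0.1143  0.0438]
 [-0.1121  0.148 ]
 [ 0.0264  0.1495]
 [ 0.0291  0.0412]]
```

```bash
python3 -c "
from plant import workorder
print(workorder.close_job())"
```

```text
the job is handed in; nothing more can be done
None
```

I tipped both crates onto the board, then pushed the stamped one (the robot's right-hand crate) until its lid was on the dispatch line, within about 5 mm of its centre by the last picture; the blank crate lies about 65 mm short of the line, the pots look undisturbed, and I handed the job in at about 14 s.

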